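# Prop open the topping chest's lid

## Task

Lift the hinged lid of the metal topping chest, swing the prop rod down from the lid's edge and seat its rubber foot fully in the holding hole of the ledge on the chest's near side, so that the rod carries the open lid by itself. The hole has to be felt for along the ledge: press only gently (under 25 N), never let the lid drop, and leave everything else on the counter where it is.

Things in the scene. Friction and masses are not known exactly. Their poses are not given: they have to be found in the camera images.
- chest: Fixed aluminium topping chest, 180 (x) x 250 (y) x 110 mm tall, walls 12 mm. Origin at the centre of its underside on the counter; its x points away from the robot (at yaw 0), y to the left, z up. The lid's hinge line runs along the chest's x at y = +120 mm, z = 110 mm; the underside of the lid passes through that line. The near face (x = -90 mm) carries the ledge.
- lid (a joint): Lid angle: 0 closed, grows as it opens, stops at 1.31 rad; about 0.8 to 0.95 when propped. Steel, about 0.45 kg, 180 x 255 x 12 mm; its free edge, at the chest's -y side, rises. The friction hinge holds it up only above about 1.25 rad; lower down it falls shut unless held or propped. Lifting takes about 5 N at the handle.
- lid_handle (a point): Middle of the lid's round black handle bar: 12 mm thick, 110 mm long along the chest's x, 92 mm clear between its two end posts. Its axis is 35 mm above the lid's top (47 mm above its underside) and 210 mm from the hinge line, measured along the lid.
- prop_rod: Steel prop rod, 8 mm thick, 0.08 kg. Origin at its pivot on the lid's near edge, 190 mm from the hinge line and 6 mm above the lid's underside, chest x = -112 mm; the pivot turns about the chest's x. The rod runs along its own +y, 185 mm to the foot. It starts folded along the lid, foot towards the hinge; it only swings down and outward, up to 1.75 rad, and stays where put (0.12 N m).
- rod_peg (a point): Round black grip peg, 12 mm thick, sticking out 56 mm from the rod towards the robot (chest -x), 125 mm along the rod from the pivot, 60 mm before the foot. This point: on the peg's axis, 32 mm out from the rod. Take it from above with the gripper leaning back towards the robot, fingers closing along the chest's y; the peg may turn in the grip. It moves rod and lid together.
- rod_foot (a point): Centre of the rod's round, slightly soft rubber foot, a ball of 14 mm diameter.
- ledge_mid (a point): Middle of the level top of the steel strip on the near face (chest x -112, y -20, z 80 mm), 34 mm wide, 147 mm long in y. In it, in the rod's plane, is one square holding hole, 17 mm (18 in x), 12 mm deep, at an unknown place up to 15 mm either way along y from here; seen from above, found by feel. The foot's centre is 7 mm above the top when on the strip, 5 mm below it when seated.
- pitcher: Bystander, to be left alone: steel milk pitcher, 72 mm wide, 90 mm tall, just beyond the chest. Origin at its underside.
- tamper: Bystander, to be left alone: steel tamper standing on its 54 mm foot, 77 mm tall, beside the chest's free side. Origin at its underside.
- syrup_a: Bystander, to be left alone: amber syrup bottle, 66 mm wide, 210 mm tall. Origin at its underside.
- syrup_b: Bystander, to be left alone: green syrup bottle, 66 mm wide, 210 mm tall. Origin at its underside.
- cup_stack: Bystander, to be left alone: stack of plastic cups, 76 mm wide, about 130 mm tall. Origin at its underside.
- mug: Bystander, to be left alone: white mug, 80 mm wide, 85 mm tall. Origin at its underside.
- bar_spoon: Bystander, to be left alone: steel spoon lying flat, 200 mm long. Origin at its underside.

How it is judged (in metres and radians):
On the way, in this order (a step that is already met when the one before it is completed fails the run):
1. the lid is lifted well open (over 0.6 rad) (value of joint lid above 0.6 rad), for 0.2 s.
2. the rod's foot is down in the holding hole (z of rod_foot in the frame of chest between 0.065 and 0.078 m and y of rod_foot in the frame of chest between -0.042 and 0.002 m), for 0.2 s.
At the end, for the whole second after the job is handed in: The rod's foot sits in the holding hole (its centre at least 2 mm below the ledge's top, within 22 mm of the ledge's middle along it) and the lid rests open on the rod (lid angle 0.75 to 1.0 rad) and is still (all of step 2 and value of joint lid between 0.75 and 1 rad and velocity of joint lid between -0.05 and 0.05 rad/s); the robot touches nothing.
It fails at once if the rod is pressed against the ledge with more than 25 N (contact force between prop_rod and chest above 25 N).
It fails at once if the lid is let fall (closing faster than 2 rad/s) (velocity of joint lid below -2 rad/s).
It fails at once if a bystander is displaced by more than 30 mm (distance of any of pitcher, tamper, syrup_a, syrup_b, cup_stack, mug, bar_spoon from where it was at the start of the episode above 0.03 m).
It also fails if it takes over 72 s, if anything falls off the work surface, if the arm or the gripper's body presses on something with over 40 N, if the wrist force passes 120 N, or if a joint passes its speed limit or range.

## Robot

A 6-joint arm with a two-finger parallel gripper is mounted at the origin on the work surface. World frame = base frame: x ahead of the robot, y to its left, z up, the work surface at z = 0. Lengths are in m, angles in degrees, forces in N, time in s.
With the tool pointing down it reaches from about 0.275 to 0.75 m from the base axis. Payload 10.2 kg.
Tool frame: the origin (TCP) lies at the very end of the fingers, on their centre line; the grasp point (between the pads) lies 19 mm behind it; z points along the fingers, y is the line along which they close (so a half turn about z gives the same grasp; the last joint's range is limited). The gripper opens to 85 mm and grips with 20 to 120 N. Pads are 22 mm wide; open, the fingers measure 114 mm over their backs; the gripper's body (76 mm by 85 mm) begins 54 mm behind the grasp point. The pads swing forward as they close: fully open they stand 13 mm farther back than shut.
Start: joints at [-78.346, 17.928, 85.812, -0, 76.261, -12.8], TCP at [0.217, -0.478, 0.202] pointing down, gripper open.
Joint ranges: [-168.41, 168.41], [-55.51, 124.54], [10.69, 146.95], [-70.63, 250.63], [1, 178], [-165.06, 165.06]. Speed limits (degrees/s): [136.94, 136.94, 172.46, 180, 180, 180].

## Interface

Orientations are given as a 3x3 rotation matrix whose columns are the frame's x, y, z axes.
In Python, from rig import state, snapshot, order gives the robot as it stands. The module is installed in compiled form; this text tells all that it offers.
- The arm moves only by the tool step_arm, never from a script. Its argument "rows" is a list of rows, each a list of 6 numbers: the shift along the tool's x, y, z in cm, then the turn, a rotation vector about the tool's x, y, z in degrees. A call has 1 to 12 rows; each row shifts and turns the commanded pose from where the row before left it, along the tool's axes as they then stand; what a row does not reach is not made up. A row lasts 1/10 s, in which the tool goes at most 50 mm and 8.59 degrees, less where a joint would pass 70% of its speed; a pose out of reach is approached as far as the arm can. A call with a gripper value outside its range is refused whole. "grip" is the gripper command: -1 is fully open, 1 is shut, values between are in proportion, set as the call begins (left out, the last holds). The fingers move at their own pace and stop on an object; "force" is the grip in N (left out, the last holds). Time passes only in rows, so rows that do not move let the fingers close. It gives the time, the measured TCP pose, the force, the opening and the grip force at its end, in the units of the state.
- state(): the state, without advancing time (a new reading comes with each control period).
- snapshot(name): name is "side" or "top" or "wrist"; returns a dict with "frame" (480x640x3 uint8, red, green, blue), "K" (3x3 intrinsics, pixels), "k1" (the pictures are not rectified: a ray, as slopes to the right and down, at radius r is drawn at 1 + k1 r^2 times it, then the intrinsics apply), "origin" and "rotation" of the camera in the world; the wrist camera has in their place "T_tool_cam" (4x4, takes a point from camera to tool coordinates, whose origin is the TCP and whose axes are the flange's). Camera axes: x right, y down, z forward; pixel columns grow to the right and rows downward; lengths in m; the calibration is good to about 2 mm. A picture is of the moment at which its call begins: read the wrist's pose just before it. There is no depth.
- order.hand_in(): hands the job in; it is judged then, once.
The state is a dict: "t": time; "q": joint angles; "qvel": joint speeds; "tau": joint torques, N m; "tcp_pos": TCP position; "tcp_rot": TCP orientation; "contact_force": force on the tool from outside, world axes, zero at the start; "moment": the same for the moment, N m; "gripper_width": finger opening in m; "gripper_force": force on a finger pad.
Only numpy, scipy, OpenCV 4.12 (cv2) and the standard library are available. Lean on these libraries where they do the work, as an engineer would, in place of code of your own. Each camera call takes 0.05 s, during which the arm holds its last target. There are 200 camera calls.

## Working session

There is one attempt and no reset: what is moved stays moved. The work goes in short steps, Python scripts to look and compute and a tool call to move; the robot and the scene stay as the last step left them, time stands still between calls to the robot, and variables do not carry over. Pictures are saved under pics/ and viewed, at most 10 in all, crops included, and the job is handed in when it is done.

Besides the shell and the picture viewer there is one more tool, called after "Emit:" in YAML: its name, and indented under it one key for each argument. step_arm: Moves the arm, as the interface text tells. Its arguments: {"type":"object","properties":{"rows":{"type":"array"},"grip":{"type":"number"},"force":{"type":"number"}},"required":["rows"]}

```bash
mkdir -p pics; python3 - <<'E'
from rig import state,snapshot
import cv2,numpy as np
s=state();print(s)
for n in("side","top"):
    d=snapshot(n);cv2.imwrite(f"pics/{n}0.png",d["frame"][:,:,::-1]);np.savez(f"{n}0.npz",**d)
    print({k:v for k,v in d.items() if k!="frame"})
E
```

```text
{'t': 0.0, 'q': array([-7.83449950e+01,  1.79590995e+01,  8.58561522e+01,  1.19306289e-03,
        7.62596657e+01, -1.28019639e+01]), 'qvel': array([-0.03649368,  0.06308798,  0.03522183,  0.012634  ,  0.01802181,
       -0.00665846]), 'tau': array([-5.41831378e-04, -4.12268364e+01, -2.59746355e+01, -2.04718708e-04,
        4.14494236e-03,  7.09094888e-05]), 'tcp_pos': array([ 0.21726937, -0.47759992,  0.2013241 ]), 'tcp_rot': array([[ 9.10274554e-01,  4.14005044e-01, -2.44340081e-04],
       [ 4.14005000e-01, -9.10273700e-01,  1.28468197e-03],
       [ 3.09448465e-04, -1.27057132e-03, -9.99999145e-01]]), 'contact_force': array([ 0.44439533, -0.50514508, -0.38740844]), 'moment': array([ 0.00684974, -0.01477397, -0.01596025]), 'gripper_force': 0.0, 'gripper_width': 0.08564507935902158}
{'K': array([[579.94357067,   0.        , 319.07651197],
       [  0.        , 579.94357067, 241.67921524],
       [  0.        ,   0.        ,   1.        ]]), 'k1': -0.032355746344081754, 'origin': array([0.16307174, 1.19975613, 0.96962236]), 'rotation': array([[-0.95017656, -0.1852192 ,  0.25071567],
       [-0.31138984,  0.52743998, -0.79047039],
       [ 0.01417283, -0.82915675, -0.55883649]])}
{'K': array([[613.81503258,   0.        , 321.70021133],
       [  0.        , 613.81503258, 240.72870491],
       [  0.        ,   0.        ,   1.        ]]), 'k1': 0.05805436417233279, 'origin': array([0.27469436, 0.00412709, 1.50772233]), 'rotation': array([[-0.06695292, -0.97583126,  0.20801602],
       [-0.99774921,  0.06625777, -0.01031566],
       [-0.00371633, -0.20823848, -0.97807102]])}
```

View pics/top0.png

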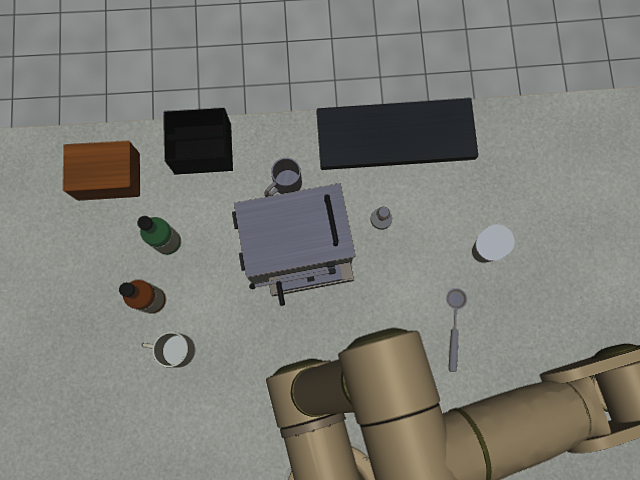

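View pics/side0.png

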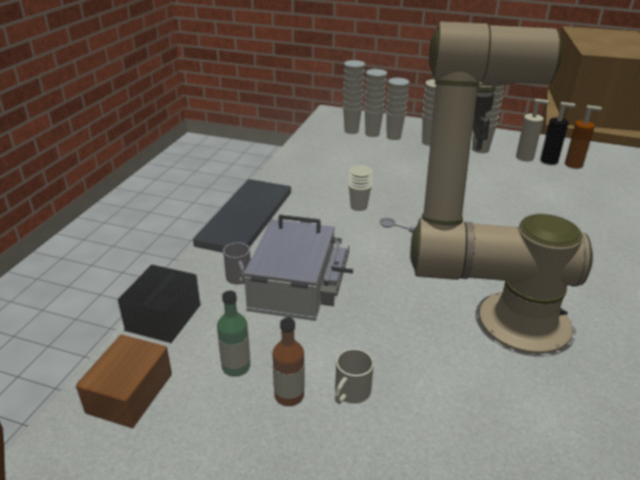

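The top view shows the lid corners near (234,203), (340,184), (355,262) and (245,282), the handle from (328,197) to (337,243), the peg from (280,284) to (283,303), and the ledge around (270-352,265-292). The side view shows the bottles on the chest's hinge side. Next I'll zoom in on the top view and compute the poses.

```bash
cat > h.py <<'E'
import numpy as np,cv2
def ray(d,u,v):
    K=d["K"];p=cv2.undistortPoints(np.array([[[u,v]]],float),K,np.array([float(d["k1"]),0,0,0]))[0,0]
    return d["rotation"]@np.array([p[0],p[1],1.])
def plane(d,u,v,z):
    r=ray(d,u,v);o=d["origin"];return o+r*(z-o[2])/r[2]
def proj(d,P):
    R=d["rotation"];c=R.T@(np.asarray(P,float)-d["origin"])
    return cv2.projectPoints(c.reshape(1,1,3),np.zeros(3),np.zeros(3),d["K"],np.array([float(d["k1"]),0,0,0]))[0].ravel()
E
python3 - <<'E'
from h import *
d=np.load("top0.npz")
L=[plane(d,*p,.122) for p in[(234,203),(340,184),(355,262),(245,282)]]
print(np.round(L,4)); 
for a,b in((0,1),(1,2),(2,3),(3,0)):print(np.linalg.norm(L[a]-L[b]))
for p in[(328,197),(337,243)]:print("h",plane(d,*p,.157))
for p in[(280,284),(283,303)]:print("peg",plane(d,*p,.116))
f=d["frame"][235:315,225:365,::-1]
cv2.imwrite("pics/topc.png",cv2.resize(f,None,fx=5.6,fy=5.6,interpolation=cv2.INTER_CUBIC))
E
```

```text
[[ 0.6732  0.1879  0.122 ]
 [ 0.7027 -0.0626  0.122 ]
 [ 0.5145 -0.0832  0.122 ]
 [ 0.4855  0.17    0.122 ]]
0.2522477643354581
0.18924081711549878
0.25486287134122265
0.1886038394792317
h [ 0.66286528 -0.03130917  0.157     ]
h [ 0.55442789 -0.04408164  0.157     ]
peg [0.47635001 0.09120443 0.116     ]
peg [0.43256796 0.08668121 0.116     ]
```

View pics/topc.png

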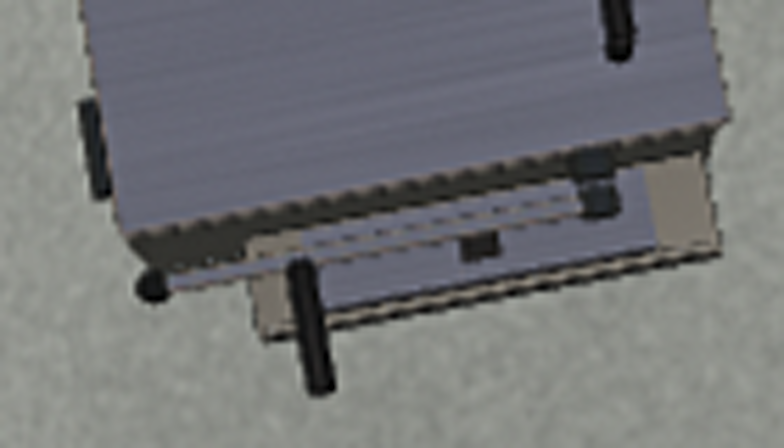

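The zoom shows the hole as a dark square at crop (480,246), about pixel (310.7,279) in the full image. The rod's foot is at (152,287) and the peg runs from (300,268) to (322,390). Three cues put the chest at about (0.600, 0.052) with a yaw of 6.7°. I'll write a planner helper and move above the handle.

```bash
cat >> h.py <<'E'
from scipy.spatial.transform import Rotation as Ro
import json
C=np.array([.600,.052,0.]);YAW=6.7
def chestR(): return Ro.from_euler("z",YAW,degrees=True).as_matrix()
def w(p): return C+chestR()@np.asarray(p,float)
def inch(P): return chestR().T@(np.asarray(P)-C)
def toolR(lean=0,roll=0):
    # lean: body back towards robot (about chest y); roll: about chest x (body towards +y for positive)
    R0=np.array([[1,0,0],[0,-1,0],[0,0,-1.]])
    return chestR()@Ro.from_euler("x",-roll,degrees=True).as_matrix()@Ro.from_euler("y",-lean,degrees=True).as_matrix()@R0
def rows(p0,R0,way):
    """way: list of (pos,R,n). Prints rounded rows, carrying rounding on"""
    p,R=np.array(p0),np.array(R0);out=[]
    for P,Q,n in way:
        ps=np.array(p);
        for i in range(n):
            k=n-i
            d=R.T@(P-p)/k*100; r=Ro.from_matrix(R.T@Q).as_rotvec(degrees=True)/k
            d=np.round(d,2);r=np.round(r,1)
            p=p+R@d/100;R=R@Ro.from_rotvec(r,degrees=True).as_matrix();out.append([float(x)+0. for x in (*d,*r)])
    for i in range(0,len(out),12):print(json.dumps(out[i:i+12]))
    return p,R
E
python3 - <<'E'
from h import *
from rig import state
d=np.load("top0.npz");s=state()
print("hole",inch(plane(d,310.7,278.9,.08)))
print("tamper",plane(d,382,217,.06),"amber",plane(d,128,290,.2),plane(d,147,225,.2),"pitch",plane(d,287,172,.09))
print("ledge corners",[np.round(inch(plane(d,225+a/5.6,235+b/5.6,.08)),4) for a,b in((652,250),(318,305))])
h=np.array([.6086,-.0377,0])
R=toolR()
rows(s["tcp_pos"],s["tcp_rot"],[(h+[0,0,.28],R,14)])
E
```

```text
hole [-0.11414804 -0.01784888  0.08      ]
tamper [ 0.63146936 -0.16121777  0.06      ] amber [0.47365821 0.40943408 0.2       ] [0.61366198 0.36835427 0.2       ] pitch [0.75138684 0.06149394 0.09      ]
ledge corners [array([-0.1291, -0.0884,  0.08  ]), array([-0.1262,  0.0531,  0.08  ])]
[[3.85, -1.7, -0.56, 0.0, 0.0, 1.3], [3.81, -1.79, -0.56, 0.0, 0.0, 1.3], [3.76, -1.88, -0.56, 0.0, 0.0, 1.3], [3.72, -1.96, -0.56, 0.0, 0.0, 1.3], [3.67, -2.05, -0.56, 0.0, 0.0, 1.3], [3.63, -2.13, -0.56, 0.0, 0.0, 1.3], [3.58, -2.21, -0.56, 0.0, 0.0, 1.2], [3.53, -2.28, -0.56, 0.0, 0.0, 1.3], [3.48, -2.36, -0.56, 0.0, 0.0, 1.2], [3.43, -2.44, -0.56, 0.0, 0.0, 1.3], [3.37, -2.51, -0.55, 0.0, 0.0, 1.2], [3.32, -2.59, -0.56, 0.0, 0.0, 1.3]]
[[3.26, -2.66, -0.55, 0.0, 0.0, 1.2], [3.2, -2.73, -0.56, -0.1, 0.0, 1.3]]
```

Emit:
step_arm:
  rows:
    - [0,0,-1,0,0,6]
    - [0,0,-1,0,0,6]
    - [0,0,-1,0,0,5.7]
  grip: -1

```text
t: 0.4
tcp_pos: [0.2173, -0.4777, 0.2319]
tcp_rot: [[0.994, 0.113, -0.0], [0.113, -0.994, 0.001], [-0.0, -0.001, -1.0]]
contact_force: [0.3, -0.1, -0.4]
gripper_width: 0.0858
gripper_force: 0.0
```

Emit:
step_arm:
  rows:
    - [3.4,-3,-0.4,0,0,0]
    - [3.4,-3,-0.4,0,0,0]
    - [3.4,-3,-0.4,0,0,0]
    - [3.4,-3,-0.4,0,0,0]
    - [3.4,-3,-0.4,0,0,0]
    - [3.4,-3,-0.4,0,0,0]
    - [3.4,-3,-0.4,0,0,0]
    - [3.4,-3,-0.4,0,0,0]
    - [3.4,-3,-0.4,0,0,0]
    - [3.4,-3,-0.4,0,0,0]
    - [3.4,-3,-0.4,0,0,0]
    - [3.4,-3,-0.4,0,0,0]

```text
t: 1.6
tcp_pos: [0.581, -0.0707, 0.2798]
tcp_rot: [[0.993, 0.118, -0.001], [0.118, -0.993, 0.0], [-0.001, -0.0, -1.0]]
contact_force: [0.2, -1.2, 0.6]
gripper_width: 0.0854
gripper_force: 0.0
```

Emit:
step_arm:
  rows:
    - [3.2,-3.1,0,0,0,0]
    - [0,0,0,0,0,0]
    - [0,0,0,0,0,0]

```text
t: 1.9
tcp_pos: [0.6083, -0.0373, 0.279]
tcp_rot: [[0.993, 0.119, -0.002], [0.119, -0.993, 0.0], [-0.001, -0.0, -1.0]]
contact_force: [-0.7, 0.3, -0.6]
gripper_width: 0.0853
gripper_force: 0.0
```

```bash
cat >> h.py <<'E'
def wrist():
    from rig import state,snapshot
    s=state();d=snapshot("wrist");T=d["T_tool_cam"]
    d["origin"]=s["tcp_pos"]+s["tcp_rot"]@T[:3,3];d["rotation"]=s["tcp_rot"]@T[:3,:3];return s,d
E
python3 - <<'E'
from h import *
s,d=wrist()
print(s["t"],s["tcp_pos"],s["q"],d["T_tool_cam"]);print(s["contact_force"])
cv2.imwrite("pics/w1.png",d["frame"][:,:,::-1]);np.savez("w1.npz",**d)
E
```

```text
1.9 [ 0.60829814 -0.03732594  0.27903564] [-1.45056867e+01  2.71473451e+01  6.12854123e+01 -1.44861245e-02
  9.16523423e+01  6.86570398e+01] [[-6.66696608e-04 -9.50476364e-01 -3.10796135e-01  7.93109814e-02]
 [ 9.99999767e-01 -5.87891078e-04 -3.47236874e-04 -6.02829412e-04]
 [ 1.47326166e-04 -3.10796295e-01  9.50476534e-01 -1.70984074e-01]
 [ 0.00000000e+00  0.00000000e+00  0.00000000e+00  1.00000000e+00]]
[-0.72084143  0.32101682 -0.61050209]
```

View pics/w1.png

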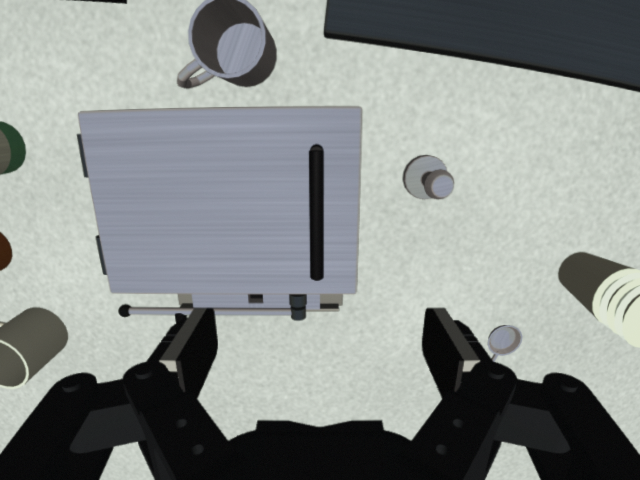

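In the wrist view the handle runs from (317,147) to (317,278), the hole is at (256,298), the foot is at (124,311) and the pivot is at (298,306). Lid corners are (79,112), (361,107), (356,292) and (111,293).

```bash
python3 - <<'E'
from h import *
d=dict(np.load("w1.npz"))
L=[plane(d,*p,.122) for p in[(79,112),(361,107),(356,292),(111,293)]]
for a,b in((0,1),(1,2),(2,3),(3,0)):
    v=L[a]-L[b];print(np.linalg.norm(v).round(4),np.degrees(np.arctan2(v[1],v[0])).round(2))
H=[plane(d,*p,.157) for p in[(317,147),(317,278)]];print("h",H,(H[0]+H[1])/2, inch((H[0]+H[1])/2),np.linalg.norm(H[0]-H[1]))
print("lid centre",np.mean(L,0),inch(np.mean(L,0)))
print("hole",inch(plane(d,256,298.5,.08)),[inch(plane(d,u,298.5,.08))[1] for u in(248,264)])
print("foot",inch(plane(d,124,311,.116)))
print("ledge ends",[inch(plane(d,u,303,.08)) for u in(178,342)])
E
```

```text
0.2494 96.91
0.1751 7.12
0.2514 -82.61
0.1772 -173.51
h [array([ 0.66850487, -0.02757258,  0.157     ]), array([ 0.55677993, -0.04067367,  0.157     ])] [ 0.6126424  -0.03412312  0.157     ] [ 0.00250802 -0.08700995  0.157     ] 0.11249044861367873
lid centre [0.60184929 0.05219151 0.122     ] [ 1.85900463e-03 -2.55549446e-05  1.22000000e-01]
hole [-0.11397766 -0.01687814  0.08      ] [np.float64(-0.007699888425755639), np.float64(-0.026040105977119865)]
foot [-0.11183165  0.11901879  0.116     ]
ledge ends [array([-0.12062638,  0.07440505,  0.08      ]), array([-0.11938794, -0.11506813,  0.08      ])]
```

Emit:
step_arm:
  rows:
    - [0.5,-0.3,2,0,0,0]
    - [0,0,3,0,0,0]
    - [0,0,3,0,0,0]
    - [0,0,3,0,0,0]
    - [0,0,2,0,0,0]
    - [0,0,1,0,0,0]
    - [0,0,0,0,0,0]

```text
t: 2.65
tcp_pos: [0.6122, -0.0351, 0.1393]
tcp_rot: [[0.993, 0.116, -0.002], [0.116, -0.993, 0.0], [-0.002, -0.001, -1.0]]
contact_force: [-0.6, 0.4, -0.1]
gripper_width: 0.0854
gripper_force: 0.0
```

Emit:
step_arm:
  rows:
    - [0,0,0,0,0,0]
    - [0,0,0,0,0,0]
    - [0,0,0,0,0,0]
    - [0,0,0,0,0,0]
    - [0,0,0,0,0,0]
    - [0,0,0,0,0,0]
    - [0,0,0,0,0,0]
    - [0,0,0,0,0,0]
  grip: 1
  force: 40

```text
t: 3.45
tcp_pos: [0.6129, -0.0343, 0.1399]
tcp_rot: [[0.993, 0.118, -0.0], [0.118, -0.993, 0.0], [-0.0, -0.0, -1.0]]
contact_force: [-0.3, 0.0, 0.1]
gripper_width: -0.0002
gripper_force: 0.0
```

```bash
sed -i 's/^C=.*/C=np.array([.6017,.0552,0.]);YAW=6.8/' h.py; python3 - <<'E'
from h import *
from rig import state
s=state();print(s["t"],inch(s["tcp_pos"]),s["gripper_width"],s["gripper_force"],s["contact_force"],s["q"])
# arc in tool coordinates: handle from lid 0 to 1.29, tool rolled 25 deg in the end
def hd(th): c,n=.21,.047; return np.array([inch(s["tcp_pos"])[0],.12-c*np.cos(th)+n*np.sin(th),.11+c*np.sin(th)+n*np.cos(th)])
W=[]
N=36
for i in range(1,N+1):
    th=1.29*i/N;R=toolR(0,25*i/N);W.append((w(hd(th))-.019*(-R[:,2])*-1*-1*-1 if 0 else w(hd(th))+R[:,2]*.019,R,1))
rows(s["tcp_pos"],s["tcp_rot"],W)
E
```

```text
3.45 [ 0.00050237 -0.09018455  0.13986407] -0.00016178096557753198 0.0 [-0.30382118  0.01539345  0.14653194] [-1.41245159e+01  3.19466441e+01  7.43785985e+01  1.34113303e-03
  7.36806871e+01  6.91187596e+01]
[[0.0, -0.18, -0.56, -0.7, 0.0, 0.0], [0.0, -0.17, -0.75, -0.7, 0.0, 0.0], [0.0, -0.2, -0.74, -0.7, 0.0, 0.0], [0.0, -0.21, -0.73, -0.7, 0.0, 0.0], [0.0, -0.23, -0.73, -0.7, 0.0, 0.0], [0.0, -0.24, -0.72, -0.7, 0.0, 0.0], [0.0, -0.27, -0.72, -0.7, 0.0, 0.0], [0.0, -0.28, -0.71, -0.7, 0.0, 0.0], [0.0, -0.29, -0.7, -0.7, 0.0, 0.0], [0.0, -0.32, -0.7, -0.6, 0.0, 0.0], [0.0, -0.33, -0.68, -0.7, 0.0, 0.0], [0.0, -0.34, -0.68, -0.7, 0.0, 0.0]]
[[0.0, -0.36, -0.67, -0.7, 0.0, 0.0], [0.0, -0.38, -0.66, -0.7, 0.0, 0.0], [0.0, -0.4, -0.64, -0.7, 0.0, 0.0], [-0.01, -0.4, -0.64, -0.7, 0.0, 0.0], [0.0, -0.43, -0.63, -0.7, 0.0, 0.0], [0.0, -0.44, -0.62, -0.7, 0.0, 0.0], [0.0, -0.45, -0.61, -0.7, 0.0, 0.0], [0.0, -0.47, -0.59, -0.7, 0.0, 0.0], [0.0, -0.48, -0.59, -0.7, 0.0, 0.0], [0.0, -0.49, -0.57, -0.7, 0.0, 0.0], [0.0, -0.51, -0.56, -0.7, 0.0, 0.0], [0.0, -0.52, -0.54, -0.7, 0.0, 0.0]]
[[0.0, -0.53, -0.54, -0.7, 0.0, 0.0], [0.0, -0.55, -0.52, -0.7, 0.0, 0.0], [0.0, -0.56, -0.5, -0.7, 0.0, 0.0], [0.0, -0.57, -0.5, -0.6, 0.0, 0.0], [0.0, -0.58, -0.48, -0.7, 0.0, 0.0], [0.0, -0.59, -0.46, -0.7, 0.0, 0.0], [0.0, -0.61, -0.45, -0.7, 0.0, 0.0], [0.0, -0.61, -0.43, -0.7, 0.0, 0.0], [0.0, -0.63, -0.42, -0.7, 0.0, 0.0], [0.0, -0.63, -0.4, -0.7, 0.0, 0.0], [-0.01, -0.65, -0.39, -0.7, 0.0, 0.0], [0.0, -0.65, -0.37, -0.7, 0.0, 0.0]]
```

The gripper closed to 0, so it missed the handle. I'll look before moving.

```bash
python3 - <<'E'
from h import *
from rig import snapshot
s,d=wrist()
a=snapshot("side");np.savez("side1.npz",**a)
f=cv2.resize(a["frame"][170:350,200:440],(560,420),interpolation=cv2.INTER_CUBIC)
g=cv2.resize(d["frame"],None,fx=.5,fy=.5)
im=np.zeros((420+0,800,3),np.uint8);im[:,:560]=f;im[:240,480:]=g
cv2.imwrite("pics/m1.png",im[:,:,::-1])
E
```

```text
(no output)
```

View pics/m1.png

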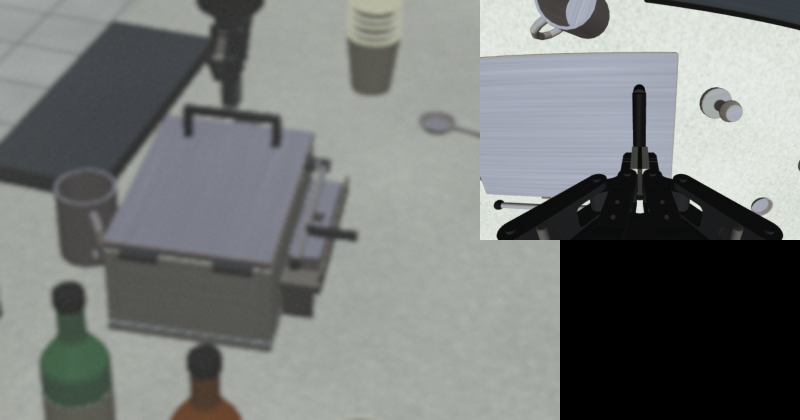

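```bash
python3 - <<'E'
from h import *
from rig import state
s=state();a=dict(np.load("side1.npz"));t=dict(np.load("top0.npz"));w1=dict(np.load("w1.npz"))
print(s["tcp_pos"],"tcp in side crop",(proj(a,s["tcp_pos"])-[200,170])*[560/240,420/180])
def tri(da,pa,db,pb):
    A=[];b=[]
    for d,p in((da,pa),(db,pb)):
        r=ray(d,*p);r/=np.linalg.norm(r);M=np.eye(3)-np.outer(r,r);A.append(M);b.append(M@d["origin"])
    return np.linalg.lstsq(np.vstack(A),np.hstack(b),rcond=None)[0]
cr=lambda x,y:(200+x*240/560,170+y*180/420)
for n,pt,pw,ps in(("handle far",(328,197),(317,147),cr(187,107)),("handle near",(337,243),(317,278),cr(279,119)),("lid far free",(340,184),(361,107),cr(172,117)),("lid near free",(355,262),(356,292),cr(315,133)),("lid near hinge",(245,282),(111,293),cr(270,265)),("lid far hinge",(234,203),(79,112),cr(105,240))):
    print(n,"t+s",tri(t,pt,a,ps).round(4),"w+s",tri(w1,pw,a,ps).round(4))
print("expected",w([.055,-.09,.157]),w([-.055,-.09,.157]))
E
```

```text
[ 0.6129014  -0.03431613  0.13987302] tcp in side crop [229.9799128  126.95055632]
handle far t+s [ 0.6633 -0.0311  0.158 ] w+s [ 0.6661 -0.0287  0.1588]
handle near t+s [ 0.5558 -0.0439  0.1565] w+s [ 0.5567 -0.0409  0.1581]
lid far free t+s [ 0.7001 -0.0633  0.1194] w+s [ 0.7009 -0.0631  0.1181]
lid near free t+s [ 0.5198 -0.0825  0.1211] w+s [ 0.5272 -0.0845  0.1186]
lid near hinge t+s [0.4907 0.171  0.1213] w+s [0.4967 0.1681 0.1191]
lid far hinge t+s [0.672  0.1876 0.1217] w+s [0.6728 0.1867 0.1206]
expected [ 0.66696946 -0.02765468  0.157     ] [ 0.55774325 -0.04067911  0.157     ]
```

```bash
python3 - <<'E'
from h import *
a=dict(np.load("side1.npz"));s,d=wrist();np.savez("w2.npz",**d)
f=cv2.resize(a["frame"][190:240,270:340],(420,300),interpolation=cv2.INTER_CUBIC)
g=cv2.resize(d["frame"][260:400,230:410],(380,296),interpolation=cv2.INTER_CUBIC)
im=np.zeros((300,800,3),np.uint8);im[:,:420]=f;im[:296,420:]=g
cv2.imwrite("pics/m2.png",im[:,:,::-1]);print(s["gripper_width"],s["tcp_pos"])
h=w([-.055,-.09,.157]);print("proj TCP,handle near/mid/far in wrist",proj(d,s["tcp_pos"]),proj(d,h),proj(d,w([0,-.09,.157])),proj(d,w([.055,-.09,.157])))
E
```

```text
-0.00016007158458645777 [ 0.6129014  -0.03431613  0.13987302]
proj TCP,handle near/mid/far in wrist [320.62298981 283.43779671] [320.34575098 393.01270034] [320.29251904 299.73296491] [320.2136702  183.67876909]
```

View pics/m2.png

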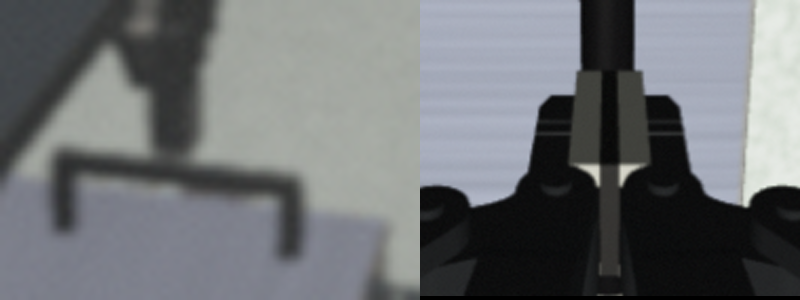

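The pads are shut just above the bar, so the real fingertips look about 25 mm short of the reported TCP. I'll measure that.

```bash
python3 - <<'E'
from h import *
a=dict(np.load("side1.npz"));d=dict(np.load("w2.npz"))
from rig import state
s=state();p,R=s["tcp_pos"],s["tcp_rot"]
for x in(0,.011):
  for b in(0,.01,.02,.03,.04):
    P=p+R@np.array([x,0,-b]);print(x,b,"wrist",proj(d,P).round(1),"side",proj(a,P).round(1))
E
```

```text
0 0 wrist [320.6 283.5] side [298.6 224.4]
0 0.01 wrist [320.7 292.1] side [298.5 221.2]
0 0.02 wrist [320.8 301.6] side [298.5 218. ]
0 0.03 wrist [320.9 312.3] side [298.5 214.8]
0 0.04 wrist [321.  324.3] side [298.5 211.6]
0.011 0 wrist [320.6 263.7] side [294.6 223.9]
0.011 0.01 wrist [320.7 271.4] side [294.5 220.7]
0.011 0.02 wrist [320.8 280. ] side [294.5 217.6]
0.011 0.03 wrist [320.9 289.7] side [294.5 214.3]
0.011 0.04 wrist [321.  300.5] side [294.4 211.1]
```

Both views agree that the finger ends are about 28 mm behind the reported TCP. I'll treat the grasp point as about 47 mm behind it, reopen, go down 27 mm while watching the force, and grip again.

Emit:
step_arm:
  rows:
    - [0,0,0,0,0,0]
    - [0,0,0,0,0,0]
    - [0,0,0,0,0,0]
    - [0,0,0,0,0,0]
    - [0,0,0,0,0,0]
    - [0,0,0,0,0,0]
  grip: -1

```text
t: 4.2
tcp_pos: [0.6129, -0.0343, 0.1399]
tcp_rot: [[0.993, 0.118, -0.0], [0.118, -0.993, 0.0], [-0.0, -0.0, -1.0]]
contact_force: [-0.7, 0.2, -0.1]
gripper_width: 0.0848
gripper_force: 0.0
```

Emit:
step_arm:
  rows:
    - [0,0,0.5,0,0,0]
    - [0,0,0.5,0,0,0]
    - [0,0,0.5,0,0,0]
    - [0,0,0.4,0,0,0]
    - [0,0,0,0,0,0]

```text
t: 4.7
tcp_pos: [0.6126, -0.0342, 0.1201]
tcp_rot: [[0.993, 0.118, -0.001], [0.118, -0.993, 0.0], [-0.001, -0.0, -1.0]]
contact_force: [0.5, 0.0, 0.6]
gripper_width: 0.0855
gripper_force: 0.0
```

Emit:
step_arm:
  rows:
    - [0,0,0.4,0,0,0]
    - [0,0,0.4,0,0,0]
    - [0,0,0,0,0,0]

```text
t: 5.0
tcp_pos: [0.6126, -0.0343, 0.1122]
tcp_rot: [[0.993, 0.118, -0.001], [0.118, -0.993, 0.0], [-0.001, -0.0, -1.0]]
contact_force: [0.7, 0.1, -0.1]
gripper_width: 0.0854
gripper_force: 0.0
```

Emit:
step_arm:
  rows:
    - [0,0,0,0,0,0]
    - [0,0,0,0,0,0]
    - [0,0,0,0,0,0]
    - [0,0,0,0,0,0]
    - [0,0,0,0,0,0]
    - [0,0,0,0,0,0]
    - [0,0,0,0,0,0]
    - [0,0,0,0,0,0]
  grip: 1
  force: 40

```text
t: 5.8
tcp_pos: [0.6129, -0.0339, 0.1131]
tcp_rot: [[0.993, 0.118, 0.0], [0.118, -0.993, 0.001], [0.0, -0.001, -1.0]]
contact_force: [-1.9, 2.9, 2.3]
gripper_width: 0.0104
gripper_force: 39.1
```

The handle is gripped, so the offset is confirmed: the grasp point is about 44 mm behind the reported TCP. Next I plan the lifting arc.

```bash
python3 - <<'E'
from h import *
from rig import state
s=state();G=.044
h0=inch(s["tcp_pos"]);print(h0)
def hd(th): c,n=.21,.047; return np.array([h0[0],h0[1]+.21-c*np.cos(th)+n*np.sin(th),.11+c*np.sin(th)+n*np.cos(th)])
W=[]
N=34
for i in range(1,N+1):
    th=1.29*i/N;R=Ro.from_rotvec(25*i/N*-chestR()[:,0],degrees=True).as_matrix()@s["tcp_rot"];W.append((w(hd(th))+R[:,2]*G,R,1))
print(W[-1][1]);rows(s["tcp_pos"],s["tcp_rot"],W)
E
```

```text
[ 0.00054897 -0.0898084   0.11307013]
[[ 9.93022151e-01  1.06753570e-01  5.01067085e-02]
 [ 1.17927419e-01 -9.00226218e-01 -4.19148996e-01]
 [ 3.61721181e-04  4.22133192e-01 -9.06533749e-01]]
[[0.0, -0.14, -0.79, -0.7, 0.0, 0.0], [0.0, -0.16, -0.78, -0.8, 0.0, 0.0], [0.0, -0.17, -0.79, -0.7, 0.0, 0.0], [0.0, -0.2, -0.77, -0.7, 0.0, 0.0], [0.0, -0.22, -0.77, -0.8, 0.0, 0.0], [0.0, -0.23, -0.77, -0.7, 0.0, 0.0], [0.0, -0.26, -0.75, -0.7, 0.0, 0.0], [0.0, -0.27, -0.75, -0.8, 0.0, 0.0], [0.0, -0.29, -0.74, -0.7, 0.0, 0.0], [0.0, -0.31, -0.73, -0.8, 0.0, 0.0], [0.0, -0.33, -0.72, -0.7, 0.0, 0.0], [0.0, -0.35, -0.71, -0.7, 0.0, 0.0]]
[[0.0, -0.36, -0.7, -0.8, 0.0, 0.0], [0.0, -0.38, -0.69, -0.7, 0.0, 0.0], [0.0, -0.4, -0.68, -0.7, 0.0, 0.0], [0.0, -0.41, -0.66, -0.8, 0.0, 0.0], [0.0, -0.44, -0.66, -0.7, 0.0, 0.0], [0.0, -0.44, -0.64, -0.7, 0.0, 0.0], [0.0, -0.47, -0.63, -0.8, 0.0, 0.0], [0.0, -0.48, -0.62, -0.7, 0.0, 0.0], [0.0, -0.49, -0.6, -0.7, 0.0, 0.0], [0.0, -0.51, -0.59, -0.8, 0.0, 0.0], [0.0, -0.53, -0.57, -0.7, 0.0, 0.0], [0.0, -0.54, -0.56, -0.7, 0.0, 0.0]]
[[0.0, -0.55, -0.54, -0.8, 0.0, 0.0], [0.0, -0.57, -0.53, -0.7, 0.0, 0.0], [0.0, -0.58, -0.51, -0.8, 0.0, 0.0], [-0.01, -0.59, -0.5, -0.7, 0.0, 0.0], [0.0, -0.6, -0.48, -0.7, 0.0, 0.0], [0.0, -0.62, -0.46, -0.8, 0.0, 0.0], [0.0, -0.63, -0.45, -0.7, 0.0, 0.0], [0.0, -0.63, -0.43, -0.7, 0.0, 0.0], [0.0, -0.65, -0.41, -0.8, 0.0, 0.0], [0.0, -0.66, -0.39, -0.7, 0.0, 0.0]]
```

Emit:
step_arm:
  rows:
    - [0,-0.14,-0.79,-0.7,0,0]
    - [0,-0.16,-0.78,-0.8,0,0]
    - [0,-0.17,-0.79,-0.7,0,0]
    - [0,-0.2,-0.77,-0.7,0,0]
    - [0,-0.22,-0.77,-0.8,0,0]
    - [0,-0.23,-0.77,-0.7,0,0]
    - [0,-0.26,-0.75,-0.7,0,0]
    - [0,-0.27,-0.75,-0.8,0,0]
    - [0,-0.29,-0.74,-0.7,0,0]
    - [0,-0.31,-0.73,-0.8,0,0]
    - [0,-0.33,-0.72,-0.7,0,0]
    - [0,-0.35,-0.71,-0.7,0,0]

```text
t: 7.0
tcp_pos: [0.6086, 0.0006, 0.2018]
tcp_rot: [[0.993, 0.116, 0.018], [0.117, -0.981, -0.154], [-0.0, 0.155, -0.988]]
contact_force: [-1.3, -6.0, -2.2]
gripper_width: 0.0104
gripper_force: 39.0
```

Emit:
step_arm:
  rows:
    - [0,-0.36,-0.7,-0.8,0,0]
    - [0,-0.38,-0.69,-0.7,0,0]
    - [0,-0.4,-0.68,-0.7,0,0]
    - [0,-0.41,-0.66,-0.8,0,0]
    - [0,-0.44,-0.66,-0.7,0,0]
    - [0,-0.44,-0.64,-0.7,0,0]
    - [0,-0.47,-0.63,-0.8,0,0]
    - [0,-0.48,-0.62,-0.7,0,0]
    - [0,-0.49,-0.6,-0.7,0,0]
    - [0,-0.51,-0.59,-0.8,0,0]
    - [0,-0.53,-0.57,-0.7,0,0]
    - [0,-0.54,-0.56,-0.7,0,0]

```text
t: 8.2
tcp_pos: [0.6003, 0.0692, 0.265]
tcp_rot: [[0.993, 0.11, 0.037], [0.116, -0.946, -0.304], [0.002, 0.306, -0.952]]
contact_force: [-3.0, -7.8, 5.0]
gripper_width: 0.0104
gripper_force: 38.9
```

Emit:
step_arm:
  rows:
    - [0,-0.55,-0.54,-0.8,0,0]
    - [0,-0.57,-0.53,-0.7,0,0]
    - [0,-0.58,-0.51,-0.8,0,0]
    - [0,-0.59,-0.5,-0.7,0,0]
    - [0,-0.6,-0.48,-0.7,0,0]
    - [0,-0.62,-0.46,-0.8,0,0]
    - [0,-0.63,-0.45,-0.7,0,0]
    - [0,-0.63,-0.43,-0.7,0,0]

```text
t: 9.0
tcp_pos: [0.5933, 0.1271, 0.2864]
tcp_rot: [[0.993, 0.104, 0.05], [0.116, -0.91, -0.399], [0.003, 0.402, -0.916]]
contact_force: [-5.4, -6.5, 10.5]
gripper_width: 0.0101
gripper_force: 39.0
```

Emit:
step_arm:
  rows:
    - [0,-0.65,-0.41,-0.8,0,0]
    - [0,-0.5,-0.3,-0.7,0,0]
    - [0,0,0,0,0,0]

```text
t: 9.3
tcp_pos: [0.5917, 0.1417, 0.2884]
tcp_rot: [[0.993, 0.104, 0.054], [0.117, -0.899, -0.421], [0.004, 0.425, -0.905]]
contact_force: [-5.5, -2.1, 13.1]
gripper_width: 0.0104
gripper_force: 40.7
```

```bash
python3 - <<'E'
from h import *
from rig import snapshot
s,d=wrist();a=snapshot("side");np.savez("side2.npz",**a);print(s["t"],s["contact_force"],inch(s["tcp_pos"]),inch(s["tcp_pos"]-.044*s["tcp_rot"][:,2]))
im=np.zeros((480,800,3),np.uint8);im[:420,:480]=cv2.resize(a["frame"][140:350,180:420],(480,420),interpolation=cv2.INTER_CUBIC);im[:240,480:]=cv2.resize(d["frame"],(320,240))
cv2.imwrite("pics/m3.png",im[:,:,::-1])
E
```

```text
9.3 [-5.51524237 -2.08018258 13.10000767] [0.00033277 0.08706408 0.28841181] [1.74307517e-04 1.05745294e-01 3.28248820e-01]
```

View pics/m3.png

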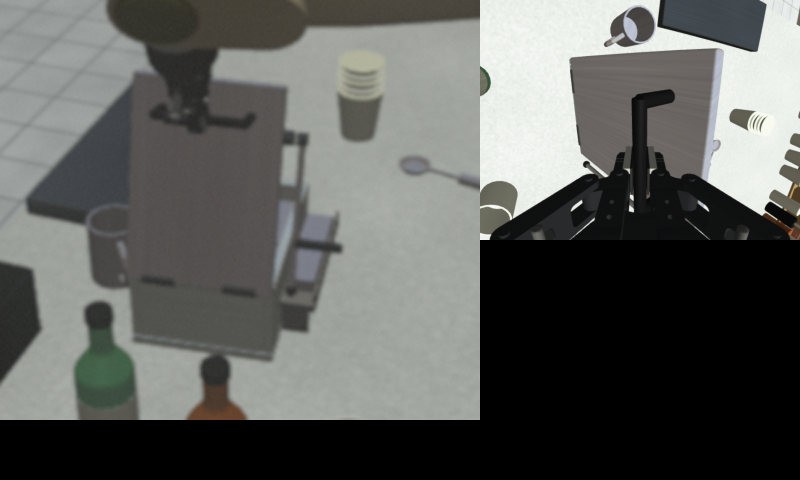

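The lid is up with the handle still held: free-edge corners at crop (133,73) and (287,88), peg from (297,243) to (342,248), foot at (290,291). I'll check the lid angle from the rays before letting go.

```bash
cat >> h.py <<'E'
def onx(d,u,v,x):
    R=chestR();r=R.T@ray(d,u,v);o=inch(d["origin"]);return o+r*(x-o[0])/r[0]
def ony(d,u,v,y):
    R=chestR();r=R.T@ray(d,u,v);o=inch(d["origin"]);return o+r*(y-o[1])/r[1]
E
python3 - <<'E'
from h import *
a=dict(np.load("side2.npz"));c=lambda x,y:(180+x/2,140+y/2)
for n,p,x in(("free near",c(287,88),-.09),("free far",c(133,73),.09),("hinge near",c(276,296),-.09),("pivot",c(302,137),-.112),("peg tip",c(342,248),-.168),("foot",c(290,291),-.112)):
    print(n,onx(a,*p,x).round(4))
for th in(1.25,1.285,1.31):
    L=lambda al,n:(.12-al*np.cos(th)+n*np.sin(th),.11+al*np.sin(th)+n*np.cos(th))
    print(th,"free top",np.round(L(.25,.012),4),"pivot",np.round(L(.19,.006),4),"peg",np.round(L(.065,.006),4),"foot",np.round(L(.005,.006),4))
    P=L(.25,.012);print([((proj(a,w([x,*P]))-[180,140])*2).round(0) for x in(-.09,.09)])
E
```

```text
free near [-0.09    0.0457  0.3443]
free far [0.09   0.0506 0.345 ]
hinge near [-0.09    0.0909  0.0794]
pivot [-0.112   0.0643  0.2936]
peg tip [-0.168   0.0903  0.1642]
foot [-0.112   0.1178  0.1116]
1.25 free top [0.0526 0.351 ] pivot [0.0658 0.2922] peg [0.1052 0.1736] foot [0.1241 0.1166]
[array([286.,  86.]), array([132.,  69.])]
1.285 free top [0.061  0.3532] pivot [0.0722 0.294 ] peg [0.1074 0.1741] foot [0.1243 0.1165]
[array([285.,  87.]), array([130.,  71.])]
1.31 free top [0.0671 0.3546] pivot [0.0768 0.2951] peg [0.109  0.1743] foot [0.1245 0.1164]
[array([283.,  89.]), array([128.,  72.])]
```

Emit:
step_arm:
  rows:
    - [0,-0.25,-0.08,0,0,0]
    - [0,-0.2,-0.05,0,0,0]
    - [0,0,0,0,0,0]

```text
t: 9.7
tcp_pos: [0.5913, 0.1454, 0.2886]
tcp_rot: [[0.993, 0.103, 0.055], [0.116, -0.899, -0.422], [0.006, 0.425, -0.905]]
contact_force: [-6.1, -3.1, 17.9]
gripper_width: 0.0103
gripper_force: 41.0
```

Emit:
step_arm:
  rows:
    - [0,-0.2,-0.05,0,0,0]
    - [0,0,0,0,0,0]

```text
t: 9.9
tcp_pos: [0.5911, 0.1472, 0.2888]
tcp_rot: [[0.993, 0.102, 0.055], [0.116, -0.899, -0.422], [0.006, 0.425, -0.905]]
contact_force: [-7.0, -4.3, 19.5]
gripper_width: 0.0102
gripper_force: 41.2
```

Emit:
step_arm:
  rows:
    - [0,0.08,-0.18,0,0,0]
    - [0,0,0,0,0,0]

```text
t: 10.1
tcp_pos: [0.5909, 0.1475, 0.2888]
tcp_rot: [[0.993, 0.104, 0.053], [0.116, -0.9, -0.421], [0.004, 0.424, -0.906]]
contact_force: [-5.2, -3.6, 10.5]
gripper_width: 0.01
gripper_force: 40.4
```

Emit:
step_arm:
  rows:
    - [0,-0.25,-0.12,0,0,0]
    - [0,0,0,0,0,0]

```text
t: 10.3
tcp_pos: [0.5909, 0.1492, 0.2891]
tcp_rot: [[0.993, 0.103, 0.053], [0.115, -0.899, -0.423], [0.004, 0.426, -0.905]]
contact_force: [-3.6, -9.4, 11.4]
gripper_width: 0.0101
gripper_force: 40.2
```

Emit:
step_arm:
  rows:
    - [0,0,0,0,0,0]
    - [0,0,0,0,0,0]
    - [0,0,0,0,0,0]
    - [0,0,0,0,0,0]
  grip: 0.53

```text
t: 10.7
tcp_pos: [0.5909, 0.1508, 0.2852]
tcp_rot: [[0.993, 0.107, 0.05], [0.118, -0.9, -0.419], [-0.0, 0.422, -0.906]]
contact_force: [0.4, -0.3, -0.1]
gripper_width: 0.02
gripper_force: 0.0
```

Emit:
step_arm:
  rows:
    - [0,0,-0.5,0,0,0]
    - [0,0,-0.5,0,0,0]
    - [0,0,-0.5,0,0,0]
    - [0,0,-0.5,0,0,0]

```text
t: 11.1
tcp_pos: [0.59, 0.1591, 0.304]
tcp_rot: [[0.993, 0.106, 0.05], [0.118, -0.9, -0.42], [0.0, 0.422, -0.906]]
contact_force: [-0.5, -0.2, -0.4]
gripper_width: 0.0201
gripper_force: 0.0
```

```bash
python3 - <<'E'
from h import *
from rig import state
s=state();p,R=s["tcp_pos"],s["tcp_rot"]
Q=toolR(35)
rows(p,R,[(p-R[:,2]*.12,R,4),(w([-.22,.12,.40]),Q,8),(w([-.19,.1085,.24]),Q,5)])
E
```

```text
[[0.0, 0.0, -3.0, 0.0, 0.0, 0.0], [0.0, 0.0, -3.0, 0.0, 0.0, 0.0], [0.0, 0.0, -3.0, 0.0, 0.0, 0.0], [0.0, 0.0, -3.0, 0.0, 0.0, 0.0], [-2.76, 0.33, 0.33, 3.0, 4.3, 0.9], [-2.77, 0.39, 0.1, 3.0, 4.3, 1.0], [-2.76, 0.44, -0.12, 3.0, 4.3, 0.9], [-2.74, 0.47, -0.35, 3.0, 4.3, 1.0], [-2.69, 0.49, -0.58, 3.1, 4.3, 1.0], [-2.63, 0.5, -0.81, 3.0, 4.3, 0.9], [-2.55, 0.49, -1.03, 3.1, 4.3, 1.0], [-2.46, 0.47, -1.25, 3.0, 4.3, 0.9]]
[[-1.34, 0.23, 2.96, 0.0, 0.0, 0.0], [-1.34, 0.23, 2.97, 0.0, 0.0, 0.0], [-1.35, 0.23, 2.96, 0.0, 0.0, 0.0], [-1.34, 0.23, 2.97, 0.0, 0.0, 0.0], [-1.35, 0.23, 2.96, 0.0, 0.0, 0.0]]
```

Emit:
step_arm:
  rows:
    - [0,0,-3,0,0,0]
    - [0,0,-3,0,0,0]
    - [0,0,-3,0,0,0]
    - [0,0,-3,0,0,0]
    - [-2.76,0.33,0.33,3,4.3,0.9]
    - [-2.77,0.4,0.1,3,4.3,1]
    - [-2.76,0.44,-0.12,3,4.3,0.9]
    - [-2.74,0.47,-0.35,3,4.3,1]
    - [-2.69,0.5,-0.58,3.1,4.3,1]
    - [-2.63,0.5,-0.81,3,4.3,0.9]
    - [-2.55,0.5,-1,3.1,4.3,1]
    - [-2.46,0.47,-1.25,3,4.3,0.9]

```text
t: 12.3
tcp_pos: [0.3747, 0.1498, 0.4047]
tcp_rot: [[0.82, 0.117, 0.561], [0.104, -0.993, 0.056], [0.563, 0.012, -0.826]]
contact_force: [-0.3, -0.6, 0.6]
gripper_width: 0.0201
gripper_force: 0.0
```

Emit:
step_arm:
  rows:
    - [-1.34,0.23,2.96,0,0,0]
    - [-1.34,0.23,2.96,0,0,0]
    - [-1.35,0.23,2.96,0,0,0]
    - [-1.35,0.23,2.96,0,0,0]
    - [-1.35,0.23,2.96,0,0,0]
    - [0,0,0,0,0,0]
    - [0,0,0,0,0,0]
  grip: -0.2

```text
t: 13.0
tcp_pos: [0.4047, 0.1392, 0.2453]
tcp_rot: [[0.822, 0.116, 0.558], [0.103, -0.993, 0.054], [0.56, 0.014, -0.828]]
contact_force: [0.2, 0.6, 0.5]
gripper_width: 0.0514
gripper_force: 0.0
```

```bash
python3 - <<'E'
from h import *
s,d=wrist();np.savez("w3.npz",**d);print(s["t"],s["contact_force"],inch(s["tcp_pos"]),s["tcp_rot"].round(3),s["q"].round(1))
for th in(1.25,1.31):
    y,z=(.12-.065*np.cos(th)+.006*np.sin(th),.11+.065*np.sin(th)+.006*np.cos(th))
    print([proj(d,w([x,y,z])).round(0) for x in(-.116,-.144,-.172)])
cv2.imwrite("pics/w3.png",d["frame"][:,:,::-1])
E
```

```text
13.0 [0.2173145  0.6050181  0.53294114] [-0.18564991  0.10676171  0.24532947] [[ 0.822  0.116  0.558]
 [ 0.103 -0.993  0.054]
 [ 0.56   0.014 -0.828]] [  1.8 -16.4 121.5   3.2  40.9  83.1]
[array([321., 207.]), array([321., 242.]), array([321., 280.])]
[array([316., 207.]), array([316., 242.]), array([316., 280.])]
```

View pics/w3.png

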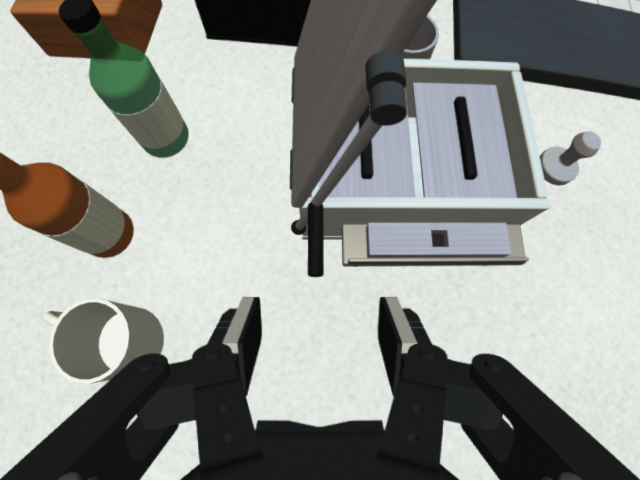

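The view shows the lid holding open by itself, the peg from (316,207) to (316,275) matching a lid angle of 1.31 rad, and the hole clearly at (440,238), with the ledge strip spanning u = 368 to 510.

```bash
python3 - <<'E'
from h import *
from rig import state
s=state();p,R=s["tcp_pos"],s["tcp_rot"];d=dict(np.load("w3.npz"))
for n,q in(("hole",(440,238)),("hL",(431,238)),("hR",(449,238)),("ledge L",(368,238)),("ledge R",(510,238)),("c1",(368,254.5)),("c2",(511,254.5)),("c3",(368,223)),("c4",(508,222))):print(n,inch(plane(d,*q,.08)).round(4))
T=w([-.146,.1085,.174])+.044*R[:,2]
print((R.T@(T-p)*100).round(2))
E
```

```text
hole [-0.1131 -0.0188  0.08  ]
hL [-0.1131 -0.0094  0.08  ]
hR [-0.1131 -0.0283  0.08  ]
ledge L [-0.1132  0.0555  0.08  ]
ledge R [-0.113  -0.0936  0.08  ]
c1 [-0.1304  0.0562  0.08  ]
c2 [-0.1307 -0.092   0.08  ]
c3 [-0.0971  0.0548  0.08  ]
c4 [-0.0954 -0.0941  0.08  ]
[-0.79 -0.28 12.57]
```

Emit:
step_arm:
  rows:
    - [-0.8,-0.28,1.5,0,0,0]
    - [0,0,2.5,0,0,0]
    - [0,0,2.5,0,0,0]
    - [0,0,2.5,0,0,0]
    - [0,0,2,0,0,0]
    - [0,0,1.5,0,0,0]
    - [0,0,0,0,0,0]

```text
t: 13.75
tcp_pos: [0.4681, 0.1481, 0.1363]
tcp_rot: [[0.822, 0.116, 0.557], [0.104, -0.993, 0.054], [0.56, 0.013, -0.829]]
contact_force: [-0.1, 0.8, -0.2]
gripper_width: 0.0515
gripper_force: 0.0
```

Emit:
step_arm:
  rows:
    - [0,0,0,0,0,0]
    - [0,0,0,0,0,0]
    - [0,0,0,0,0,0]
    - [0,0,0,0,0,0]
    - [0,0,0,0,0,0]
    - [0,0,0,0,0,0]
  grip: 1
  force: 40

```text
t: 14.35
tcp_pos: [0.4675, 0.1479, 0.1371]
tcp_rot: [[0.821, 0.116, 0.559], [0.104, -0.993, 0.054], [0.561, 0.014, -0.827]]
contact_force: [-4.0, -1.4, 7.8]
gripper_width: 0.0105
gripper_force: 39.3
```

```bash
cat >> h.py <<'E'
from scipy.optimize import fsolve
def piv(t): return np.array([.12-.19*np.cos(t)+.006*np.sin(t),.11+.19*np.sin(t)+.006*np.cos(t)])
def rod(t,f,l): return piv(t)+l*np.array([np.cos(t+f),-np.sin(t+f)])
def forfoot(y,z,g=(.9,.8)): return fsolve(lambda q:rod(*q,.185)-[y,z],g)
def forpeg(y,z,g=(.9,.8)): return fsolve(lambda q:rod(*q,.125)-[y,z],g)
E
python3 - <<'E'
from h import *
from rig import state
s=state();p,R=s["tcp_pos"],s["tcp_rot"]
o=inch(p)[1:]-rod(1.305,0,.125);print("offset",o,inch(p));np.save("o.npy",o)
for z in(.12,.105,.097,.087,.075):print(z,forfoot(-.02,z),rod(*forfoot(-.02,z),.125))
A=forfoot(-.02,.105)
B=(1.29,A[1]*.75)
W=[];x=inch(p)[0]
path=[(1.305-.015*i/12,B[1]*i/12) for i in range(1,13)]+[(B[0]+(A[0]-B[0])*i/12,B[1]+(A[1]-B[1])*i/12) for i in range(1,13)]
for q in path: W.append((w([x,*(rod(*q,.125)+o)]),R,1))
print([rod(*q,.185).round(3).tolist() for q in path[::3]])
rows(p,R,W)
E
```

```text
offset [-0.00081341 -0.03719967] [-0.12224865  0.10790184  0.13709384]
0.12 [1.19357008 0.79815738] [0.00451663 0.17476253]
0.105 [1.08725795 0.79661895] [-0.00152054  0.16208336]
0.097 [1.02903281 0.79957056] [-0.00470236  0.15501709]
0.087 [0.95547488 0.80691047] [-0.00857486  0.14590217]
0.075 [0.86696391 0.82094763] [-0.01298914  0.13458899]
[[0.116, 0.114], [0.088, 0.11], [0.061, 0.11], [0.033, 0.114], [0.012, 0.118], [0.003, 0.115], [-0.006, 0.111], [-0.014, 0.108]]
[[-0.09, 0.61, 0.13, 0.0, 0.0, 0.0], [-0.07, 0.62, 0.11, 0.0, 0.0, 0.0], [-0.06, 0.62, 0.09, 0.0, 0.0, 0.0], [-0.04, 0.62, 0.06, 0.0, 0.0, 0.0], [-0.02, 0.63, 0.03, 0.0, 0.0, 0.0], [-0.01, 0.63, 0.02, 0.0, 0.0, 0.0], [0.01, 0.63, -0.02, 0.0, 0.0, 0.0], [0.03, 0.63, -0.03, 0.0, 0.0, 0.0], [0.04, 0.62, -0.06, 0.0, 0.0, 0.0], [0.06, 0.62, -0.09, 0.0, 0.0, 0.0], [0.08, 0.62, -0.11, 0.0, 0.0, 0.0], [0.09, 0.6, -0.13, 0.0, 0.0, 0.0]]
[[-0.05, 0.31, 0.07, 0.0, 0.0, 0.0], [-0.05, 0.3, 0.08, 0.0, 0.0, 0.0], [-0.05, 0.31, 0.08, 0.0, 0.0, 0.0], [-0.06, 0.3, 0.09, 0.0, 0.0, 0.0], [-0.06, 0.3, 0.09, 0.0, 0.0, 0.0], [-0.06, 0.29, 0.09, 0.0, 0.0, 0.0], [-0.07, 0.3, 0.1, 0.0, 0.0, 0.0], [-0.07, 0.29, 0.1, 0.0, 0.0, 0.0], [-0.07, 0.29, 0.11, 0.0, 0.0, 0.0], [-0.07, 0.29, 0.11, 0.0, 0.0, 0.0], [-0.08, 0.29, 0.11, 0.0, 0.0, 0.0], [-0.08, 0.29, 0.12, 0.0, 0.0, 0.0]]
```

Emit:
step_arm:
  rows:
    - [-0.09,0.61,0.13,0,0,0]
    - [-0.07,0.62,0.11,0,0,0]
    - [-0.06,0.62,0.09,0,0,0]
    - [-0.04,0.62,0.06,0,0,0]
    - [-0.02,0.63,0.03,0,0,0]
    - [-0.01,0.63,0.02,0,0,0]

```text
t: 14.95
tcp_pos: [0.4711, 0.1107, 0.1301]
tcp_rot: [[0.824, 0.116, 0.555], [0.104, -0.993, 0.054], [0.558, 0.013, -0.83]]
contact_force: [15.9, 3.8, -13.8]
gripper_width: 0.0108
gripper_force: 39.2
```

Emit:
step_arm:
  rows:
    - [0.01,0.63,-0.02,0,0,0]
    - [0.03,0.63,-0.03,0,0,0]
    - [0.04,0.62,-0.06,0,0,0]
    - [0.06,0.62,-0.09,0,0,0]
    - [0.08,0.62,-0.11,0,0,0]
    - [0.09,0.6,-0.13,0,0,0]

```text
t: 15.55
tcp_pos: [0.4761, 0.0736, 0.1371]
tcp_rot: [[0.822, 0.116, 0.557], [0.104, -0.993, 0.054], [0.56, 0.014, -0.829]]
contact_force: [7.7, 1.5, -3.3]
gripper_width: 0.0106
gripper_force: 39.3
```

Emit:
step_arm:
  rows:
    - [-0.05,0.31,0.07,0,0,0]
    - [-0.05,0.3,0.08,0,0,0]
    - [-0.05,0.31,0.08,0,0,0]
    - [-0.06,0.3,0.09,0,0,0]
    - [-0.06,0.3,0.09,0,0,0]
    - [-0.06,0.29,0.09,0,0,0]
    - [-0.07,0.3,0.1,0,0,0]
    - [-0.07,0.29,0.1,0,0,0]
    - [0,0,0,0,0,0]

```text
t: 16.45
tcp_pos: [0.4791, 0.0494, 0.1289]
tcp_rot: [[0.822, 0.115, 0.558], [0.103, -0.993, 0.053], [0.56, 0.014, -0.828]]
contact_force: [6.3, -0.2, -3.4]
gripper_width: 0.0103
gripper_force: 39.2
```

```bash
python3 - <<'E'
from h import *
s,d=wrist();np.savez("w4.npz",**d);o=np.load("o.npy");print(s["t"],s["contact_force"])
pg=inch(s["tcp_pos"])[1:]-o;q=forpeg(*pg);print("peg",pg,"lid,phi",q,"foot",rod(*q,.185))
print("expect foot px",proj(d,w([-.112,*rod(*q,.185)])),"pivot",proj(d,w([-.112,*piv(q[0])])),"hole",proj(d,w([-.113,-.02,.08])))
cv2.imwrite("pics/w4.png",d["frame"][:,:,::-1])
E
```

```text
16.45 [ 6.27517281 -0.23954515 -3.41311092]
peg [0.00955957 0.16607401] lid,phi [1.14364441 0.72922971] foot [-0.00829071  0.10879078]
expect foot px [349.18130729 269.92104761] pivot [ 27.06601518 -19.92383669] hole [362.90326364 279.97150692]
```

View pics/w4.png

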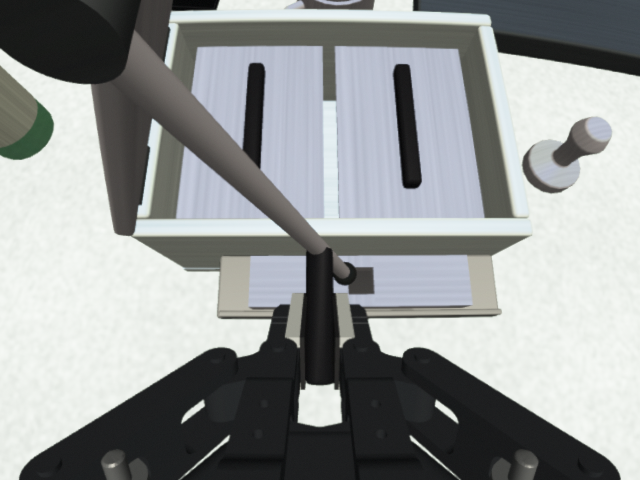

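The foot is at (345,273), about 4 px left of the model's prediction (≈1.5 mm), and the hole at (361,281) is as expected. I'll correct the aim and bring the foot down over the hole.

```bash
python3 - <<'E'
from h import *
from rig import state
s=state();p,R=s["tcp_pos"],s["tcp_rot"];o=np.load("o.npy");x=inch(p)[0]-.001
f=[(-.0083-.0127*i/5,.1088-.0118*i/5) for i in range(1,6)]+[(-.021,.097-.0015*i) for i in range(1,16)]
W=[(w([x,*(rod(*forfoot(*q),.125)+o)]),R,1) for q in f]
rows(p,R,W)
E
```

```text
[[-0.21, 0.31, 0.13, 0.0, 0.0, 0.0], [-0.12, 0.3, 0.19, 0.0, 0.0, 0.0], [-0.13, 0.3, 0.19, 0.0, 0.0, 0.0], [-0.13, 0.29, 0.19, 0.0, 0.0, 0.0], [-0.12, 0.29, 0.19, 0.0, 0.0, 0.0], [-0.08, 0.06, 0.11, 0.0, 0.0, 0.0], [-0.08, 0.05, 0.11, 0.0, 0.0, 0.0], [-0.07, 0.06, 0.11, 0.0, 0.0, 0.0], [-0.08, 0.06, 0.12, 0.0, 0.0, 0.0], [-0.08, 0.05, 0.11, 0.0, 0.0, 0.0], [-0.07, 0.06, 0.12, 0.0, 0.0, 0.0], [-0.08, 0.05, 0.11, 0.0, 0.0, 0.0]]
[[-0.08, 0.06, 0.12, 0.0, 0.0, 0.0], [-0.08, 0.05, 0.12, 0.0, 0.0, 0.0], [-0.08, 0.05, 0.11, 0.0, 0.0, 0.0], [-0.08, 0.06, 0.12, 0.0, 0.0, 0.0], [-0.08, 0.05, 0.12, 0.0, 0.0, 0.0], [-0.08, 0.05, 0.12, 0.0, 0.0, 0.0], [-0.08, 0.05, 0.12, 0.0, 0.0, 0.0], [-0.08, 0.05, 0.12, 0.0, 0.0, 0.0]]
```

Emit:
step_arm:
  rows:
    - [-0.21,0.31,0.13,0,0,0]
    - [-0.12,0.3,0.19,0,0,0]
    - [-0.13,0.3,0.19,0,0,0]
    - [-0.13,0.29,0.19,0,0,0]
    - [-0.12,0.29,0.19,0,0,0]
    - [0,0,0,0,0,0]

```text
t: 17.1
tcp_pos: [0.4809, 0.0338, 0.1185]
tcp_rot: [[0.821, 0.114, 0.559], [0.103, -0.993, 0.052], [0.562, 0.015, -0.827]]
contact_force: [11.8, -1.2, -4.1]
gripper_width: 0.0105
gripper_force: 39.1
```

Emit:
step_arm:
  rows:
    - [-0.08,0.06,0.11,0,0,0]
    - [-0.08,0.05,0.11,0,0,0]
    - [-0.07,0.06,0.11,0,0,0]
    - [0,0,0,0,0,0]

```text
t: 17.5
tcp_pos: [0.4811, 0.0323, 0.1148]
tcp_rot: [[0.821, 0.114, 0.56], [0.103, -0.993, 0.052], [0.562, 0.015, -0.827]]
contact_force: [10.4, -0.3, -1.9]
gripper_width: 0.0104
gripper_force: 39.4
```

Emit:
step_arm:
  rows:
    - [-0.08,0.06,0.12,0,0,0]
    - [-0.08,0.05,0.11,0,0,0]
    - [0,0,0,0,0,0]

```text
t: 17.8
tcp_pos: [0.4813, 0.0311, 0.1121]
tcp_rot: [[0.821, 0.114, 0.56], [0.103, -0.993, 0.052], [0.562, 0.015, -0.827]]
contact_force: [10.1, -0.6, -0.6]
gripper_width: 0.0108
gripper_force: 39.5
```

```bash
cat > st.py <<'E'
from h import *
from rig import state
s=state();o=np.load("o.npy");pg=inch(s["tcp_pos"])[1:]-o;q=forpeg(*pg);print(s["t"],s["contact_force"].round(1),"lid,phi",q.round(3),"foot",rod(*q,.185).round(4))
E
python3 st.py
```

```text
17.8 [10.1 -0.6 -0.6] lid,phi [0.98  0.817] foot [-0.0223  0.0908]
```

Emit:
step_arm:
  rows:
    - [0.12,-0.1,0.08,0,0,0]
    - [0,0,0,0,0,0]

```text
t: 18.0
tcp_pos: [0.4811, 0.033, 0.1108]
tcp_rot: [[0.822, 0.116, 0.557], [0.104, -0.993, 0.054], [0.559, 0.014, -0.829]]
contact_force: [3.0, -1.0, -0.9]
gripper_width: 0.0105
gripper_force: 40.1
```

Emit:
step_arm:
  rows:
    - [-0.07,0.05,0.12,0,0,0]
    - [0,0,0,0,0,0]

```text
t: 18.2
tcp_pos: [0.4811, 0.0326, 0.1093]
tcp_rot: [[0.823, 0.116, 0.557], [0.103, -0.993, 0.054], [0.559, 0.013, -0.829]]
contact_force: [3.3, -0.8, -1.6]
gripper_width: 0.0107
gripper_force: 40.1
```

Emit:
step_arm:
  rows:
    - [-0.08,0.05,0.11,0,0,0]
    - [0,0,0,0,0,0]

```text
t: 18.4
tcp_pos: [0.4812, 0.0321, 0.108]
tcp_rot: [[0.823, 0.116, 0.557], [0.103, -0.993, 0.054], [0.559, 0.013, -0.829]]
contact_force: [2.5, -0.6, -2.4]
gripper_width: 0.0102
gripper_force: 40.1
```

Emit:
step_arm:
  rows:
    - [-0.06,0.04,0.08,0,0,0]
    - [0,0,0,0,0,0]

```text
t: 18.6
tcp_pos: [0.4813, 0.0317, 0.1071]
tcp_rot: [[0.822, 0.116, 0.557], [0.103, -0.993, 0.054], [0.559, 0.013, -0.829]]
contact_force: [2.7, -1.4, -1.8]
gripper_width: 0.0109
gripper_force: 40.2
```

```bash
python3 st.py
```

```text
18.6 [ 2.7 -1.4 -1.8] lid,phi [0.944 0.801] foot [-0.0187  0.0852]
```

Emit:
step_arm:
  rows:
    - [-0.04,0.14,0.06,0,0,0]
    - [0,0,0,0,0,0]

```text
t: 18.8
tcp_pos: [0.4814, 0.0302, 0.1064]
tcp_rot: [[0.822, 0.116, 0.557], [0.103, -0.993, 0.054], [0.559, 0.013, -0.829]]
contact_force: [2.9, -0.6, -0.5]
gripper_width: 0.0103
gripper_force: 40.3
```

Emit:
step_arm:
  rows:
    - [-0.08,0.06,0.12,0,0,0]
    - [0,0,0,0,0,0]

```text
t: 19.0
tcp_pos: [0.4815, 0.0296, 0.1049]
tcp_rot: [[0.822, 0.116, 0.557], [0.103, -0.993, 0.054], [0.559, 0.013, -0.829]]
contact_force: [3.5, -1.2, -0.4]
gripper_width: 0.0103
gripper_force: 40.2
```

Emit:
step_arm:
  rows:
    - [-0.08,0.05,0.12,0,0,0]
    - [0,0,0,0,0,0]

```text
t: 19.2
tcp_pos: [0.4816, 0.0291, 0.1035]
tcp_rot: [[0.822, 0.116, 0.557], [0.103, -0.993, 0.054], [0.559, 0.013, -0.829]]
contact_force: [2.3, -2.3, -0.5]
gripper_width: 0.0104
gripper_force: 40.2
```

```bash
python3 st.py
```

```text
19.2 [ 2.3 -2.3 -0.5] lid,phi [0.914 0.815] foot [-0.0204  0.0815]
```

Emit:
step_arm:
  rows:
    - [-0.08,0.05,0.12,0,0,0]
    - [0,0,0,0,0,0]

```text
t: 19.4
tcp_pos: [0.4816, 0.0285, 0.102]
tcp_rot: [[0.823, 0.116, 0.557], [0.104, -0.993, 0.054], [0.559, 0.014, -0.829]]
contact_force: [3.8, -1.3, -2.9]
gripper_width: 0.0106
gripper_force: 40.4
```

Emit:
step_arm:
  rows:
    - [-0.08,0.05,0.12,0,0,0]
    - [0,0,0,0,0,0]

```text
t: 19.6
tcp_pos: [0.4816, 0.0282, 0.1005]
tcp_rot: [[0.823, 0.116, 0.557], [0.104, -0.993, 0.054], [0.559, 0.013, -0.829]]
contact_force: [4.5, -0.9, -3.7]
gripper_width: 0.0101
gripper_force: 40.3
```

Emit:
step_arm:
  rows:
    - [-0.08,0.05,0.12,0,0,0]
    - [0,0,0,0,0,0]

```text
t: 19.8
tcp_pos: [0.4818, 0.0277, 0.0994]
tcp_rot: [[0.822, 0.116, 0.557], [0.103, -0.993, 0.054], [0.56, 0.013, -0.829]]
contact_force: [1.1, 0.5, 1.2]
gripper_width: 0.0104
gripper_force: 41.0
```

```bash
python3 st.py
```

```text
19.8 [1.1 0.5 1.2] lid,phi [0.882 0.819] foot [-0.0201  0.0771]
```

The vertical force jumped by about 5 N, which means contact. I'll use the last picture to see whether the foot is on the hole's floor or on the strip.

```bash
python3 - <<'E'
from h import *
from rig import snapshot
s,d=wrist();a=snapshot("side")
for z in(.075,.087):print(z,proj(d,w([-.112,-.02,z])),"hole rim",proj(d,w([-.113,-.028,.08])),proj(d,w([-.113,-.011,.08])))
im=np.zeros((480,800,3),np.uint8);im[:,:400]=cv2.resize(d["frame"][200:320,270:370],(400,480),interpolation=cv2.INTER_CUBIC);im[:400,400:]=cv2.resize(a["frame"][170:290,260:380],(400,400),interpolation=cv2.INTER_CUBIC)
cv2.imwrite("pics/m5.png",im[:,:,::-1])
E
```

```text
0.075 [331.40073283 271.64640107] hole rim [345.65470114 271.67777292] [316.21820345 271.70554018]
0.087 [332.37425859 267.54058114] hole rim [345.65470114 271.67777292] [316.21820345 271.70554018]
```

View pics/m5.png

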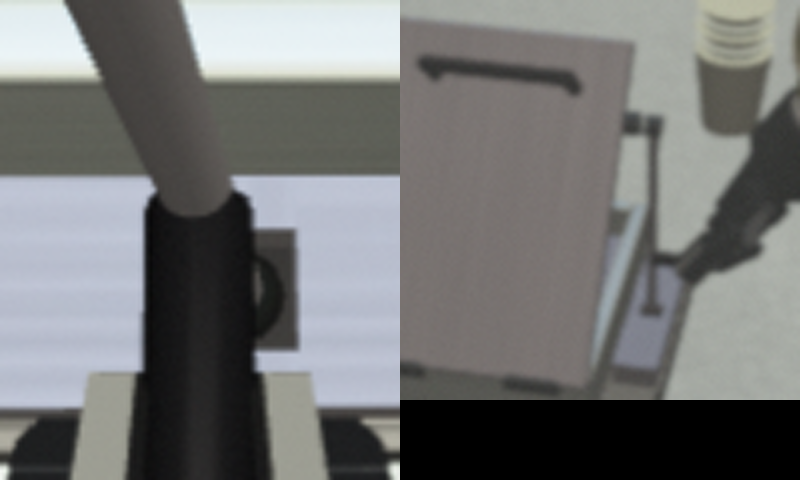

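The foot is centred in the hole: its right edge is at crop x = 285 against the rim at 297, and its height matches the seated prediction. One small press will confirm it's on the floor, and a sideways nudge will confirm the walls hold it.

Emit:
step_arm:
  rows:
    - [-0.03,0.02,0.05,0,0,0]
    - [0,0,0,0,0,0]

```text
t: 20.1
tcp_pos: [0.4819, 0.0276, 0.0991]
tcp_rot: [[0.822, 0.116, 0.558], [0.104, -0.993, 0.054], [0.56, 0.013, -0.828]]
contact_force: [-3.7, 2.2, 8.4]
gripper_width: 0.0103
gripper_force: 41.8
```

Emit:
step_arm:
  rows:
    - [0,0.15,0,0,0,0]
    - [0,0,0,0,0,0]

```text
t: 20.3
tcp_pos: [0.482, 0.0265, 0.0992]
tcp_rot: [[0.822, 0.117, 0.557], [0.104, -0.993, 0.055], [0.56, 0.013, -0.828]]
contact_force: [-2.0, 3.2, 9.1]
gripper_width: 0.0107
gripper_force: 41.6
```

```bash
python3 st.py
```

```text
20.3 [-2.   3.2  9.1] lid,phi [0.879 0.828] foot [-0.0216  0.0769]
```

It's bottomed, with the vertical force rising stiffly. I'll ease off the press, open and back out along the tool axis.

Emit:
step_arm:
  rows:
    - [0.02,-0.1,-0.03,0,0,0]
    - [0,0,0,0,0,0]

```text
t: 20.5
tcp_pos: [0.4821, 0.0267, 0.0993]
tcp_rot: [[0.822, 0.115, 0.558], [0.104, -0.993, 0.053], [0.56, 0.014, -0.828]]
contact_force: [-1.6, -2.5, 4.5]
gripper_width: 0.0104
gripper_force: 41.3
```

Emit:
step_arm:
  rows:
    - [0,0,0,0,0,0]
    - [0,0,0,0,0,0]
    - [0,0,0,0,0,0]
    - [0,0,0,0,0,0]
    - [0,0,0,0,0,0]
  grip: 0.2

```text
t: 21.0
tcp_pos: [0.4818, 0.027, 0.099]
tcp_rot: [[0.822, 0.116, 0.557], [0.103, -0.993, 0.054], [0.559, 0.013, -0.829]]
contact_force: [-0.4, 0.4, -0.5]
gripper_width: 0.034
gripper_force: 0.0
```

Emit:
step_arm:
  rows:
    - [0,0,-0.6,0,0,0]
    - [0,0,-1,0,0,0]
    - [0,0,-1.5,0,0,0]
    - [0,0,-2,0,0,0]
    - [0,0,-2,0,0,0]
    - [0,0,-2,0,0,0]
    - [0,0,-2,0,0,0]
    - [0,0,0,0,0,0]
    - [0,0,0,0,0,0]
    - [0,0,0,0,0,0]

```text
t: 22.0
tcp_pos: [0.42, 0.0211, 0.1903]
tcp_rot: [[0.823, 0.116, 0.556], [0.103, -0.993, 0.054], [0.559, 0.013, -0.829]]
contact_force: [-0.5, 0.3, 0.5]
gripper_width: 0.0341
gripper_force: 0.0
```

```bash
python3 - <<'E'
from h import *
s,d=wrist();print(s["t"],s["contact_force"],s["tcp_pos"])
# black foot / peg check by dark mask near predicted seated pixels
q=forfoot(-.02,.075);print(q)
g=d["frame"].max(axis=2)
for n,P in(("foot",[-.112,-.02,.075]),("peg in",[-.125,*rod(*q,.125)]),("peg out",[-.165,*rod(*q,.125)]),("pivot",[-.112,*piv(q[0])])):
    u,v=proj(d,w(P)).round().astype(int);print(n,u,v,g[max(v-2,0):v+3,u-2:u+3].mean() if 0<=u<640 and 0<=v<480 else None)
v=proj(d,w([-.135,*rod(*q,.125)]))[1].round().astype(int)
if 0<=v<480: x=np.where(g[v,150:500]<45)[0]+150;print("dark row",v,x.min() if len(x) else None,x.max() if len(x) else None,len(x))
E
```

```text
22.0 [-0.54203126  0.26523398  0.51180887] [0.41998199 0.02106818 0.19032329]
[0.86696391 0.82094763]
foot 327 222 30.96
peg in 320 212 24.96
peg out 320 267 35.84
pivot 287 72 68.36
dark row 225 313 334 22
```

The peg and foot show up at their predicted seated pixels after release, and nothing is touching the tool. I'm handing in.

```bash
python3 -c "
from rig import order
print(order.hand_in())"
```

```text
the job is handed in; nothing more can be done
None
```

The lid is propped open by the rod with its foot seated in the holding hole (lid about 0.87 rad by my estimate); the gripper is clear and the job was handed in at about 22 s, with no verdict returned.

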